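# Fit the cone plate on the scale and level the scale by its foot

### The arm

A 6-joint arm with a two-finger parallel gripper is mounted at the origin on a cart in front of the work surface, level with it; the furniture and walls round the work are solid. World frame = base frame: x ahead of the robot, y to its left, z up, the work surface at z = 0. Lengths are in m, angles in degrees, forces in N, time in s.
With the tool pointing down it reaches from about 0.4 to 0.825 m from the base axis. Payload 7 kg.
Tool frame: the origin (TCP) lies on the centre line of the jaws, within the pads' length; the fingertips stand 8 mm ahead of it and the grasp point (between the pads) lies 11 mm behind it; z points along the fingers, y is the line along which they close (so a half turn about z gives the same grasp; the last joint's range is limited). The gripper opens to 88 mm and grips with 3 to 60 N. Pads are 19 mm wide; open, the fingers measure 130 mm over their backs; the gripper's body (78 mm by 193 mm) begins 47 mm behind the grasp point.
Start: joints at [16.507, 20.546, 0.682, 0, -70.136, -16.507], TCP at [0.675, -0, 0.235] pointing down, gripper open.
Joint ranges: [-176.03, 176.03], [-82.01, 121.73], [-58.28, 71.71], [-173.87, 95.51], [-174.79, -0.11], [-173.66, 173.66]. Speed limits (degrees/s): [136.94, 136.94, 172.46, 180, 180, 180].

### API

Orientations are given as [roll, pitch, yaw] about the fixed x, y, z axes, in that order (R = Rz(yaw) Ry(pitch) Rx(roll)).
In Python, from plant import r gives the robot as it stands.
- The arm moves only by the tool carry_out, never from a script. Its argument "targets" is a list of rows, each a list of 6 numbers: the shift along the tool's x, y, z scaled (see below), then the turn, a rotation vector about the tool's x, y, z scaled (see below). A call has 1 to 5 rows; each row shifts and turns the commanded pose from where the row before left it, along the tool's axes as they then stand; what a row does not reach is not made up. The controller multiplies each number of a shift by 0.5 m and each number of a turn by 60 degrees. A row lasts 1/8 s, in which the tool goes at most 62.5 mm and 10.7 degrees, less where a joint would pass 70% of its speed; a pose out of reach is approached as far as the arm can. A call with a number of a shift or a turn outside -1 to 1 is refused whole. A call with a gripper value outside its range is refused whole. "hand" is the opening, from 0 (shut) to 1 (fully open), set as the call begins (left out, the last holds). The fingers move at their own pace and stop on an object; "squeeze" is the grip in N (left out, the last holds). Time passes only in rows, so rows that do not move let the fingers close. It gives the time, the measured TCP pose, the force, the opening and the grip force at its end, in the units of the state.
- r.get_state(): the state, without advancing time (a new reading comes with each control period).
- r.capture(name): name is "scene" or "side" or "wrist"; returns the picture (480x640x3 uint8, red, green, blue); there is no depth.
- r.camera_info(name): a dict with "K" (3x3 intrinsics, pixels), "distortion" ([k1, k2, p1, p2, k3] as OpenCV has them; the pictures are not rectified), "eye" and "attitude" of the camera in the world. Camera axes: x right, y down, z forward; pixel columns grow to the right and rows downward; lengths in m; the calibration is good to about 2 mm. A picture is of the moment at which its call begins: read the wrist's pose just before it. camera_info takes no time and is no camera call; for the wrist camera it gives the pose at the moment of the call.
- r.close_job(): hands the job in; it is judged then, once.
The state is a dict: "time_s": time; "joints": joint angles; "qd": joint speeds; "joint_torque": joint torques, N m; "tcp_pos": TCP position; "eef_rot": TCP orientation; "contact_force": force on the tool from outside, world axes, zero at the start; "moment": the same for the moment, N m; "gripper_width": finger opening in m; "gripper_force": force on a finger pad.
Only numpy, scipy, OpenCV 4.12 (cv2) and the standard library are available. Lean on these libraries where they do the work, as an engineer would, in place of code of your own. Each camera call takes 0.05 s, during which the arm holds its last target. There are 200 camera calls.

### The job

Get the cone scale ready for weighing: set the loose cone plate over the two pins on the scale so that it lies flush, and let go of it. Then take the black knob of the levelling foot between the fingers, press it down to its stop and, with it pressed, turn it until the level's bubble stands centred between the two lines; finish like that, still gripping the knob and pressing it down, so that the lock ring can be tightened. Do not knock over or push away the jars, the cone or the spoon.

Things in the scene. Friction and masses are not known exactly. Their poses are not given: they have to be found in the camera images.
- scale: white portion scale, housing 170 mm deep (x) by 200 mm wide (y), top 48 mm above the table; stands fast. Origin on the table under the housing's middle; z up, -x its front (display, keys, level window), -y its right end, where an ear carries the levelling foot. Behind the panel, a grey load frame (88 by 108 mm, top 58 mm above the table) carries two pins
- seat (a point): point on top of the load frame midway between the two upright steel pins, 58 mm above the table; axes as the scale's. The pins stand 40 mm either way along y, 9 mm thick, 12 mm tall, tips tapered. It rises and sinks up to 2 mm as the scale tilts
- cone_plate: loose steel plate, 100 mm (x) by 120 mm (y) by 6 mm, about 0.3 kg, with an upright open tube in its middle (48 mm outside diameter, 3 mm wall, top 76 mm above the underside) and two 12 mm holes through it at y = -40 and +40 mm. Origin at the centre of the underside, z up. Fits either way round; carry it by the tube, gripped outside near its top (a 105 mm bin is close)
- knob: black ribbed knob of the levelling foot, 41 mm diameter, 30 mm high; origin on its upright axis at mid-height, 73 mm above the table (ear under it: 51 mm); x and y turn with it. Counterclockwise from above it climbs its fixed stud and lifts this end of the scale (1.6 mm, 7 mrad per rad). It starts 0.8 to 2.2 rad short of level (pressed); a stop lies 0.7 rad past it. Stiff, 0.1 Nm; stays as left
- foot_press (a joint): how far the levelling foot is pressed down, rad of scale tilt: 0 free, 0.0085 at its stop, where the knob is 2 mm lower. A rubber spring lifts it when let go: it gives from about 3 N and is home at about 10 N. Pressing lowers the scale's right end, which shifts the bubble some 15 mm to the left (+y of the scale)
- bubble_mid (a point): top of the middle of the pale bubble (16 mm long) in the level window on the left half of the scale's front panel, 57 mm above the table. It runs along the scale's y axis to the higher end: turning the knob counterclockwise moves it to the right (-y), about 10 mm per rad, and settles within a second
- vial_mid (a point): top of the level's glass, midway between its two black lines, which are 26 mm apart; y along the glass, as the scale's. The bubble is centred when bubble_mid is here
- nutmeg: glass spice jar with a yellow cap, 42 mm diameter, 96 mm tall, behind the food warmer (240 mm tall, between cone plate and scale); origin at the centre of its underside; bystander
- cinnamon: spice jar with a dark cap, 41 mm diameter, 105 mm tall, beyond the knob; origin at the centre of its underside; bystander
- cone_single: cake cone, 49 mm diameter, 58 mm tall, standing behind the scale; origin at the centre of its underside; bystander
- spoon_2: steel spoon, 187 mm long, between the cone plate and the table's front edge; origin under its middle; bystander
There are look-alikes about, which are no part of the job. There is more than one size of the cone_plate; the job needs the larger.

How it is judged (in metres and radians):
On the way, in this order (a step that is already met when the one before it is completed fails the run):
1. the cone plate lies flush on the load frame over both pins and is let go (horizontal distance between cone_plate and seat below 0.004 m and z of cone_plate in the frame of seat below 0.002 m and angle between the y axis of cone_plate and the y axis of seat, either way round below 0.09 rad and angle between the z axis of cone_plate and the z axis of seat, either way round below 0.03 rad and contact force between each of the arm, the fingers and cone_plate below 0.1 N), for 0.2 s.
2. the knob is gripped and pressed down with the bubble between the lines (value of joint foot_press above 0.0064 rad and contact force between the fingers and knob above 2 N and y of bubble_mid in the frame of vial_mid between -0.005 and 0.005 m), for 0.8 s.
At the end, for the whole second after the job is handed in: Through the last second the fingers grip the knob and hold the foot pressed (1.5 of 2 mm or more), the bubble's middle within 5 mm of the middle; the cone plate lies flush over both pins, untouched (2 mm in height, 4 mm sideways) (all of step 1 and all of step 2); the arm keeps its last pose, push and grip.
It fails at once if the nutmeg jar is pushed away or knocked over (distance of nutmeg from where it was at the start of the episode above 0.03 m or angle between nutmeg's own z axis and vertical above 0.5 rad).
It fails at once if the cinnamon jar is pushed away or knocked over (distance of cinnamon from where it was at the start of the episode above 0.03 m or angle between cinnamon's own z axis and vertical above 0.5 rad).
It fails at once if the cone is pushed away or knocked over (distance of cone_single from where it was at the start of the episode above 0.03 m or angle between cone_single's own z axis and vertical above 0.5 rad).
It fails at once if the spoon is pushed away (distance of spoon_2 from where it was at the start of the episode above 0.03 m).
It also fails if it takes over 72 s, if anything falls off the work surface, if the arm or the gripper's body presses on something with over 40 N, if the wrist force passes 120 N, or if a joint passes its speed limit or range.

## Working session

There is one attempt and no reset: what is moved stays moved. The work goes in short steps, Python scripts to look and compute and a tool call to move; the robot and the scene stay as the last step left them, time stands still between calls to the robot, and variables do not carry over. Pictures are saved under pics/ and viewed, at most 10 in all, crops included, and the job is handed in when it is done.

Besides the shell and the picture viewer there is one more tool, called after "Emit:" in YAML: its name, and indented under it one key for each argument. carry_out: Moves the arm, as the interface text tells. Its arguments: {"type":"object","properties":{"targets":{"type":"array","items":{"type":"array","items":{"type":"number","minimum":-1,"maximum":1}}},"hand":{"type":"number"},"squeeze":{"type":"number"}},"required":["targets"]}

```bash
mkdir -p pics; ls
python3 - <<'E'
from plant import r
import cv2,numpy as np
ims=[]
for n in ["scene","side","wrist"]:
    i=r.camera_info(n);print(n,i)
    im=r.capture(n);cv2.imwrite(f"pics/{n}0.png",im[:,:,::-1])
print(r.get_state())
E
```

```text
pics
scene {'K': array([[490.81928032,   0.        , 322.11592958],
       [  0.        , 490.81928032, 246.70020739],
       [  0.        ,   0.        ,   1.        ]]), 'distortion': array([-0.11493794,  0.        ,  0.        ,  0.        ,  0.        ]), 'eye': array([-0.34513941, -0.59122254,  1.27245621]), 'attitude': array([-138.67734051,    0.3121729 ,  -55.7100136 ])}
side {'K': array([[470.40082692,   0.        , 319.72387605],
       [  0.        , 470.40082692, 236.81216705],
       [  0.        ,   0.        ,   1.        ]]), 'distortion': array([-0.07398078,  0.        ,  0.        ,  0.        ,  0.        ]), 'eye': array([ 0.16566539, -0.47825034,  1.1084578 ]), 'attitude': array([-148.65557877,    0.51684031,  -34.65702153])}
wrist {'K': array([[427.04169817,   0.        , 319.01887426],
       [  0.        , 427.04169817, 237.28082483],
       [  0.        ,   0.        ,   1.        ]]), 'distortion': array([-0.05177493,  0.        ,  0.        ,  0.        ,  0.        ]), 'eye': array([ 0.67521357, -0.06457349,  0.38309335]), 'attitude': array([ 1.65830714e+02, -1.12510042e-01,  1.79962275e+02])}
{'time_s': 0.15, 'joints': array([ 1.65035093e+01,  2.05829522e+01,  6.46015608e-01, -1.51749313e-02,
       -7.01340282e+01, -1.65085148e+01]), 'qd': array([-0.07668218, -0.18391249,  0.12746043,  0.07476735, -0.04564586,
       -0.04428729]), 'joint_torque': array([ 1.39394037e-04, -5.83274567e+01,  2.93289685e+01,  7.00122759e+00,
        8.75052094e-03, -9.76538854e-05]), 'tcp_pos': array([ 6.74651394e-01, -5.92946661e-05,  2.33826965e-01]), 'eef_rot': array([ 1.79927906e+02, -6.48798429e-03, -9.00101670e+01]), 'contact_force': array([-0.43937284,  0.98290885,  0.53301955]), 'moment': array([-0.00230131, -0.02145994, -0.0062764 ]), 'gripper_force': 0.0, 'gripper_width': 0.08772960857976621}
```

View pics/scene0.png

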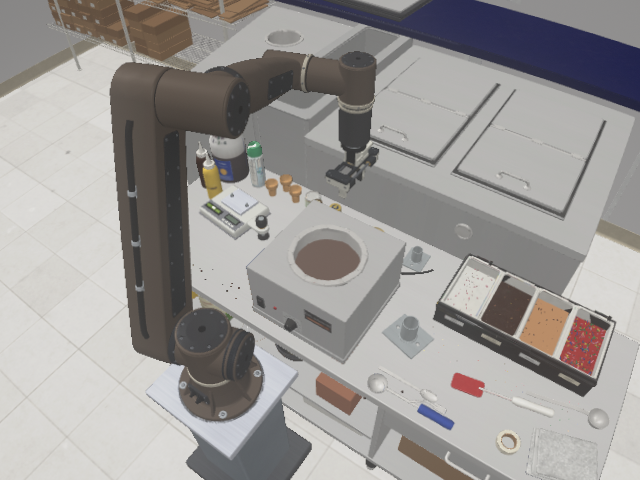

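View pics/side0.png

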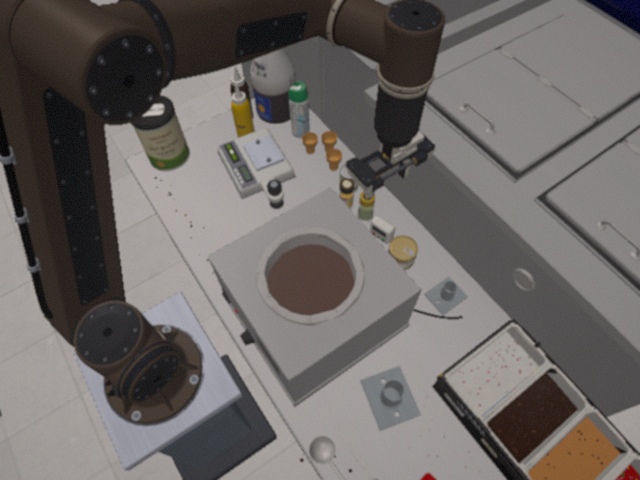

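View pics/wrist0.png

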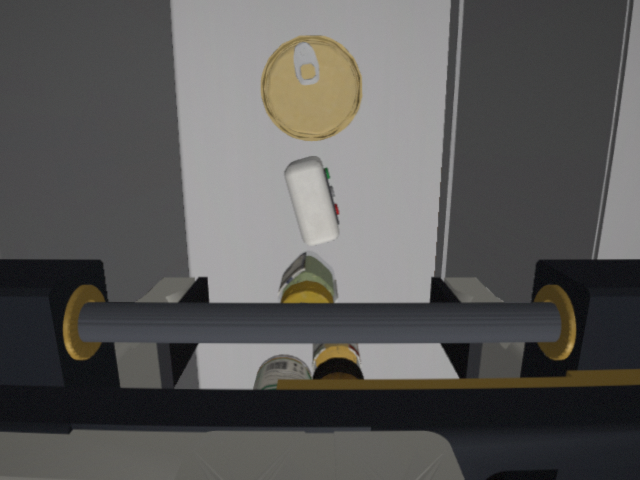

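The side view shows the large plate's tube at about (391,390), with the small look-alike at (447,292). The scale is at about (255,160), with a dark item at (275,192). The scene view shows the plate at (410,328) and the scale at (235,210). Next I'll enlarge both views.

```bash
cat > h.py <<'E'
import numpy as np,cv2
from scipy.spatial.transform import Rotation as Ro
from plant import r
def cam(n):
    i=r.camera_info(n); return i['K'],i['distortion'],np.array(i['eye']),Ro.from_euler('xyz',i['attitude'],degrees=True).as_matrix()
def ray(c,p):
    u=cv2.undistortPoints(np.array([[p]],float),c[0],c[1])[0,0]
    d=c[3]@np.array([u[0],u[1],1]); return c[2],d/np.linalg.norm(d)
def atz(c,p,z):
    o,d=ray(c,p); return o+d*(z-o[2])/d[2]
def tri(cs,ps):
    A=np.zeros((3,3));b=np.zeros(3);L=[]
    for c,p in zip(cs,ps):
        o,d=ray(c,p);P=np.eye(3)-np.outer(d,d);A+=P;b+=P@o;L.append((o,P))
    x=np.linalg.solve(A,b);return x,[1e3*np.linalg.norm(P@(x-o)) for o,P in L]
def pix(c,X):
    rv=cv2.Rodrigues(c[3].T)[0];return cv2.projectPoints(np.array(X,float).reshape(-1,1,3),rv,-c[3].T@c[2],c[0],c[1])[0][:,0]
E
python3 - <<'E'
from h import *
a=cv2.imread('pics/side0.png');b=cv2.imread('pics/scene0.png')
R=lambda im,x,y,w,h:cv2.resize(im[y:y+h,x:x+w],(400,300),interpolation=cv2.INTER_CUBIC)
o=np.vstack([np.hstack([R(a,205,115,200,150),R(b,190,165,160,120)]),np.hstack([R(a,330,330,160,120),R(b,350,275,160,120)])])
cv2.imwrite('pics/c1.png',o)
cs=[cam('side'),cam('scene')]
print(tri(cs,[(391,388),(410,324)]),tri(cs,[(275,186),(262,219)]))
E
```

```text
(array([ 0.4298192 , -0.36050345,  0.05595825]), [np.float64(3.7416484079488725), np.float64(3.74164840794883)]) (array([0.50602381, 0.24575247, 0.08117922]), [np.float64(0.5255294689864498), np.float64(0.5255294689864182)])
```

View pics/c1.png

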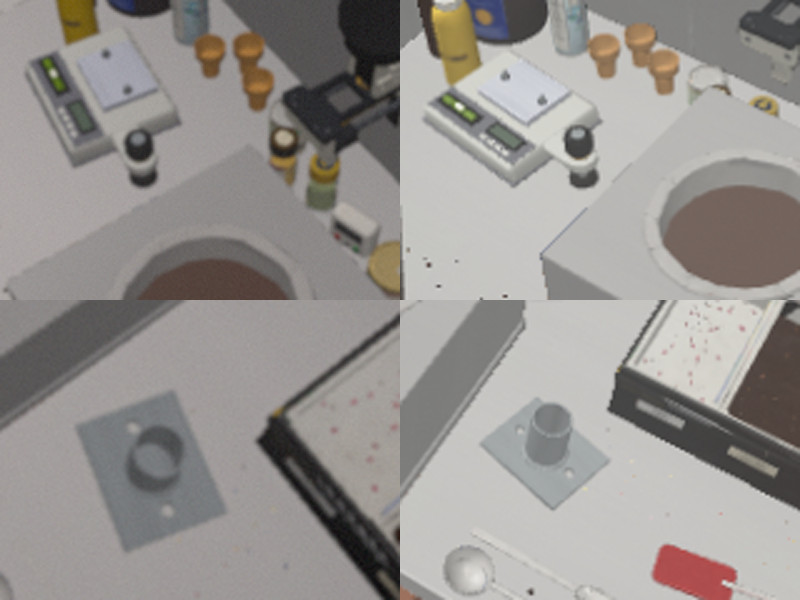

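Run:
```python
from h import *
cs=[cam('side'),cam('scene')]
for n,a,b in [('tube',(396.4,388.8),(410.4,321)),('h1',(383.6,381.2),(398,327.4)),('h2',(397.2,414.8),(418.4,343.8)),('p1',(247,152),(232,194.6)),('p2',(268.5,160),(246.8,204.2)),('knob',(274,183.5),(261.2,217.4))]:
    x,e=tri(cs,[a,b]);print(n,x.round(4),round(e[0],1))
```

```text
tube [ 0.4354 -0.3639  0.0639] 2.1
h1 [ 0.4417 -0.3267 -0.011 ] 0.1
h2 [ 0.4162 -0.4067  0.0036] 0.9
p1 [0.4805 0.3396 0.1591] 5.8
p2 [0.5467 0.3508 0.0626] 0.4
knob [0.5059 0.2489 0.088 ] 1.2
```

Emit:
carry_out:
  targets:
    - [0,0,-0.12,0,0,0]
    - [0,0,-0.12,0,0,0]
    - [0.09,0.07,0,0,0,0]
    - [0.09,0.07,0,0,0,0]
    - [0.09,0.07,0,0,0,0]
  hand: 1

```text
time_s: 0.78
tcp_pos: [0.5686, -0.136, 0.3543]
eef_rot: [180.0, 0.0, -90.0]
contact_force: [-0.3, -0.3, 0.9]
gripper_width: 0.0877
gripper_force: 0.0
```

Emit:
carry_out:
  targets:
    - [0.09,0.07,0,0,0,0]
    - [0.09,0.07,0,0,0,0]
    - [0.09,0.07,0,0,0,0]
    - [0.09,0.07,0,0,0,0]
    - [0,0,0,0,0,0]

```text
time_s: 1.4
tcp_pos: [0.4276, -0.3173, 0.3547]
eef_rot: [180.0, -0.0, -90.2]
contact_force: [0.2, 0.3, 0.5]
gripper_width: 0.0879
gripper_force: 0.0
```

```bash
cat >> h.py <<'E'
def snap(name):
    s=r.get_state(); c=cam('wrist'); im=r.capture('wrist'); cv2.imwrite(f'pics/{name}.png',im[:,:,::-1])
    np.save(f'pics/{name}.npy',np.array(c,dtype=object),allow_pickle=True)
    print(s['time_s'],s['tcp_pos'].round(4),s['eef_rot'].round(2),s['joints'].round(1)); return im
def load(name): return list(np.load(f'pics/{name}.npy',allow_pickle=True))
E
python3 -c "
from h import *
snap('w1')"
```

```text
1.4 [ 0.4276 -0.3173  0.3547] [ 1.800e+02 -1.000e-02 -9.024e+01] [-15.5   3.7  -5.5   0.  -80.8  15.2]
```

View pics/w1.png

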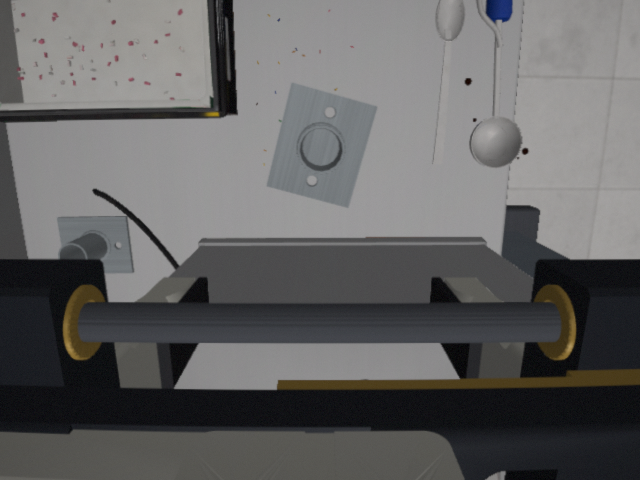

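The wrist view shows the plate with corners (293,83), (377,105), (348,207) and (267,187). Its holes are at (330,112) and (312,181), and the tube top is at about (322,146). The warmer's top edge is at row 240, the bin corner at about (235,112), and the spoon handle at about (440,160).

Run:
```python
from h import *
c=load('w1'); g=cv2.cvtColor(cv2.imread('pics/w1.png'),cv2.COLOR_BGR2GRAY)
for n,p,z in [('c1',(293,83),.006),('c2',(377,105),.006),('c3',(348,207),.006),('c4',(267,187),.006),('h1',(330,112),.006),('h2',(312,181),.006),('tube',(322,146),.076),('warm',(345,238),.24),('bin',(237,115),.105),('binL',(100,117),.105),('spoon',(437,163),.005)]:
    print(n,atz(c,p,z)[:2].round(4))
s=cam('side')
# tube height from side+wrist
print(tri([c,s],[(322,146),(396.4,388.8)]), tri([c,s],[(330,112),(397.2,414.8)]))
cv2.imwrite('pics/c2.png',cv2.resize(cv2.imread('pics/w1.png')[70:220,230:400],None,fx=4,fy=4,interpolation=cv2.INTER_CUBIC))
```

```text
c1 [ 0.4561 -0.4328]
c2 [ 0.3623 -0.4088]
c3 [ 0.3936 -0.2928]
c4 [ 0.4886 -0.317 ]
h1 [ 0.415  -0.4014]
h2 [ 0.4359 -0.3238]
tube [ 0.4246 -0.3663]
warm [ 0.4113 -0.3146]
bin [ 0.5016 -0.3955]
binL [ 0.628  -0.3956]
spoon [ 0.2906 -0.3441]
(array([ 0.42521694, -0.3687193 ,  0.10338287]), [np.float64(1.4754726844017902), np.float64(1.47547268440184)]) (array([ 0.41574668, -0.40363298,  0.00107034]), [np.float64(2.2489339569011144), np.float64(2.248933956901076)])
```

View pics/c2.png

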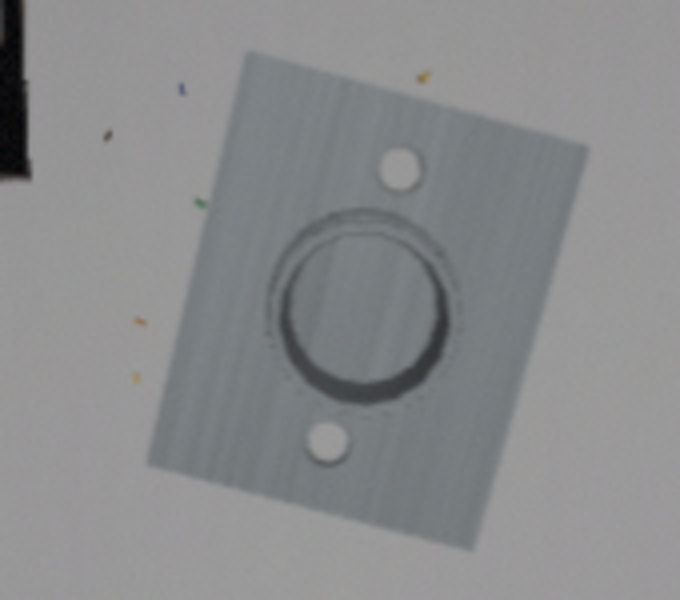

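Emit:
carry_out:
  targets:
    - [-0.118,-0.017,0,0,0,0]
    - [-0.118,-0.017,0,0,0,0]
    - [-0.118,-0.017,0,0,0,0]
    - [-0.118,-0.017,0,0,0,0]
    - [-0.118,-0.017,0,0,0,0]

```text
time_s: 2.08
tcp_pos: [0.4725, -0.017, 0.3547]
eef_rot: [-180.0, 0.0, -89.9]
contact_force: [2.2, -0.5, 0.4]
gripper_width: 0.0875
gripper_force: 0.0
```

Emit:
carry_out:
  targets:
    - [-0.118,-0.017,0,0,0,0]
    - [-0.118,-0.017,0,0,0,0]
    - [-0.118,-0.017,0,0,0,0]
    - [-0.118,-0.017,0,0,0,0]
    - [-0.118,-0.017,0,0,0,0]

```text
time_s: 2.7
tcp_pos: [0.5143, 0.2783, 0.3545]
eef_rot: [180.0, 0.0, -89.9]
contact_force: [0.6, -0.5, 0.9]
gripper_width: 0.0874
gripper_force: 0.0
```

Emit:
carry_out:
  targets:
    - [-0.118,-0.017,0,0,0,0]
    - [-0.118,-0.017,0,0,0,0]
    - [0,0,0,0,0,0]
    - [0,0,0,0,0,0]

```text
time_s: 3.2
tcp_pos: [0.5312, 0.3941, 0.3536]
eef_rot: [179.9, -0.1, -89.9]
contact_force: [0.0, -0.7, 0.5]
gripper_width: 0.0876
gripper_force: 0.0
```

```bash
python3 -c "
from h import *
snap('w2')"
```

```text
3.2 [0.5312 0.3941 0.3536] [ 1.7994e+02 -7.0000e-02 -8.9900e+01] [ 53.4  16.7  10.3  -0.  -83.7 -53.3]
```

View pics/w2.png

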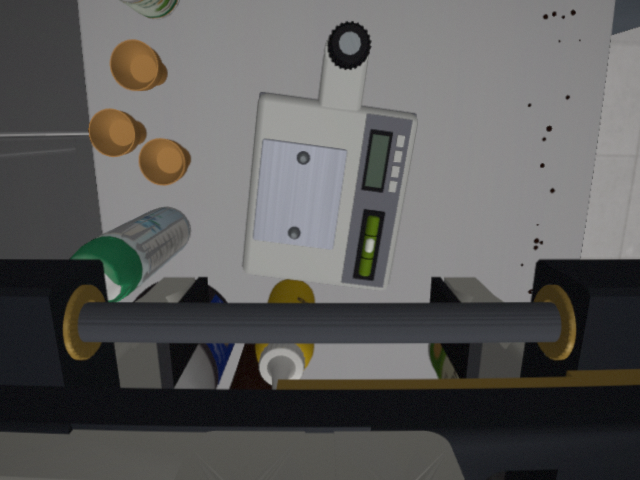

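The wrist view shows the knob's top at (349,45), the pins at (303,157) and (294,233), and the level window from about (372,212) to (366,277), with its bubble near (369,245). A yellow bottle stands just past the scale's left end at about (290,290), and the cones are at (163,160), (112,132) and (135,65).

Run:
```python
from h import *
c=load('w2'); im=cv2.imread('pics/w2.png')
for n,p,z in [('pinR',(303,157),.07),('pinL',(294,233),.07),('f1',(264,140),.058),('f2',(347,148),.058),('f3',(336,250),.058),('f4',(253,241),.058),('knob',(349,45),.088),('b1',(262,94),.048),('b2',(416,115),.048),('b3',(388,289),.048),('b4',(245,272),.048),('cone',(163,160),.058)]:
    print(n,atz(c,p,z)[:2].round(4))
s=cam('side');sc=cam('scene')
print(tri([c,s],[(303,157),(268.5,160)]),tri([c,s,sc],[(349,45),(274,183.5),(261.2,217.4)]),'bottle',tri([c,s],[(283,365),(240,92)]))
a=cv2.resize(im[200:290,330:400],None,fx=6,fy=6,interpolation=cv2.INTER_CUBIC)
b=cv2.resize(im[10:90,310:390],None,fx=5,fy=5,interpolation=cv2.INTER_CUBIC);o=np.zeros((540,820,3),np.uint8)
o[:540,:420]=a;o[:400,420:]=b;cv2.imwrite('pics/c3.png',o[:,:800])
```

```text
pinR [0.5473 0.3557]
pinL [0.5573 0.4339]
f1 [0.5874 0.3393]
f2 [0.5026 0.3473]
f3 [0.5127 0.4557]
f4 [0.6023 0.4457]
knob [0.5041 0.2537]
b1 [0.5894 0.2935]
b2 [0.4312 0.3138]
b3 [0.4527 0.5046]
b4 [0.6142 0.4844]
cone [0.6929 0.3591]
(array([0.54837594, 0.35628079, 0.05654022]), [np.float64(0.669244224090669), np.float64(0.66924422409055)]) (array([0.50612371, 0.2515795 , 0.08534363]), [np.float64(2.6910582975444615), np.float64(1.000997074240087), np.float64(2.4940368497086394)]) bottle (array([0.56228651, 0.51248284, 0.19407856]), [np.float64(2.381994790091122), np.float64(2.38199479009094)])
```

View pics/c3.png

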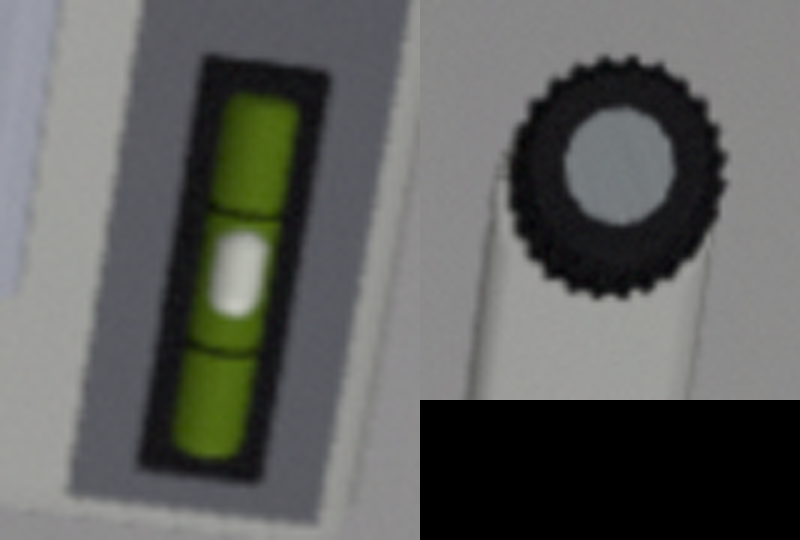

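The bubble is near the middle unpressed, about 1.7 mm to the right. Pressed it will sit about 13 mm to the left, so it needs about 1.3 rad CCW. The scale's yaw is about -7°, and the seat is at about (0.552, 0.395). Next I'll return to the plate.

Emit:
carry_out:
  targets:
    - [0.1164,0.0163,0,0,0,0]
    - [0.1164,0.0163,0,0,0,0]
    - [0.1164,0.0163,0,0,0,0]
    - [0.1164,0.0163,0,0,0,0]
    - [0.1164,0.0163,0,0,0,0]

```text
time_s: 3.88
tcp_pos: [0.4901, 0.0992, 0.3556]
eef_rot: [-179.9, 0.1, -90.0]
contact_force: [0.8, -0.1, 0.9]
gripper_width: 0.0877
gripper_force: 0.0
```

Emit:
carry_out:
  targets:
    - [0.1164,0.0163,0,0,0,0]
    - [0.1164,0.0163,0,0,0,0]
    - [0.1164,0.0163,0,0,0,0]
    - [0.1164,0.0163,0,0,0,0]
    - [0.1164,0.0163,0,0,0,0]

```text
time_s: 4.5
tcp_pos: [0.4489, -0.1913, 0.3557]
eef_rot: [-179.8, -0.0, -90.0]
contact_force: [1.6, 0.1, 0.5]
gripper_width: 0.0876
gripper_force: 0.0
```

Emit:
carry_out:
  targets:
    - [0.1164,0.0163,0,0,0,0]
    - [0.1164,0.0163,0,0,0,0]
    - [0.1164,0.0163,0,0,0,0]
    - [0,0,0,0,0,0]
    - [0,0,0,0,0,0]

```text
time_s: 5.12
tcp_pos: [0.425, -0.3639, 0.355]
eef_rot: [-180.0, -0.0, -90.1]
contact_force: [0.7, 0.3, 0.5]
gripper_width: 0.0873
gripper_force: 0.0
```

Run:
```python
from h import *
snap('w3')
c=load('w1');c3=load('w3')
for p,z in [((330,112),.006),((312,181),.006),((321.2,150.2),.076)]: print(atz(c,p,z),pix(c3,atz(c,p,z)))
```

```text
5.125 [ 0.425  -0.3639  0.355 ] [-1.7996e+02 -1.0000e-02 -9.0110e+01] [-20.5   6.4  -2.5  -0.  -81.1  20.4]
[ 0.4150113  -0.40136108  0.006     ] [[328.03578751 153.94547677]]
[ 0.43591626 -0.32376152  0.006     ] [[310.3373639  220.08740192]]
[ 0.42543892 -0.36223672  0.076     ] [[319.03505403 197.04193243]]
```

```bash
cat >> h.py <<'E'
def blob(name,p,rad=9,dark=False):
    g=cv2.cvtColor(cv2.imread(f'pics/{name}.png'),cv2.COLOR_BGR2GRAY).astype(float)
    x,y=int(round(p[0])),int(round(p[1]));w=g[y-rad:y+rad+1,x-rad:x+rad+1]
    if dark: w=255-w
    b=np.median(w);m=np.clip(w-b-.4*(w.max()-b),0,None);Y,X=np.mgrid[y-rad:y+rad+1,x-rad:x+rad+1]
    return np.array([(X*m).sum(),(Y*m).sum()])/m.sum(),(m>0).sum()
E
python3 - <<'E'
from h import *
for n,ps in [('w1',[(330,112),(312,181)]),('w3',[(328,154),(310,220)])]:
    c=load(n);q=[]
    for p in ps:
        b,k=blob(n,p);q.append(atz(c,b,.006));print(n,b,k,q[-1][:2])
    d=q[1]-q[0];print((q[0]+q[1])/2,np.linalg.norm(d),np.degrees(np.arctan2(d[1],d[0])))
c=load('w2');q=[]
for p in [(303,157),(294,233)]:
    b,k=blob('w2',p,8,True);q.append(atz(c,b,.066));print(b,k,q[-1][:2])
d=q[1]-q[0];print((q[0]+q[1])/2,np.linalg.norm(d),np.degrees(np.arctan2(d[1],d[0])))
E
```

```text
w1 [329.40503432 111.84210526] 75 [ 0.41568068 -0.40153583]
w1 [311.45708419 179.65359343] 70 [ 0.43653501 -0.32533253]
[ 0.42610784 -0.36343418  0.006     ] 0.07900535786634381 74.69477617546164
w3 [327.51365079 153.27195767] 75 [ 0.41561288 -0.40212593]
w3 [309.360134   219.50251256] 43 [ 0.43707515 -0.32447601]
[ 0.42634402 -0.36330097  0.006     ] 0.08056139951617051 74.54931402528835
[302.8066655  156.50436224] 104 [0.54762112 0.35549106]
[293.86760674 230.95291814] 95 [0.557614   0.43269905]
[0.55261756 0.39409505 0.066     ] 0.07785198232233134 82.62531521639865
```

Emit:
carry_out:
  targets:
    - [-0.001,-0.0024,0.11,0,0,0]
    - [0,0,0.11,0,0,0]
    - [0,0,0.11,0,0,0]
    - [0,0,0.11,0,0,0]
    - [0,0,0,0,0,0]
  hand: 1
  squeeze: 40

```text
time_s: 5.8
tcp_pos: [0.4251, -0.3607, 0.1318]
eef_rot: [179.6, 0.2, -89.9]
contact_force: [0.3, -0.2, 1.0]
gripper_width: 0.0877
gripper_force: 0.0
```

Emit:
carry_out:
  targets:
    - [0,0,0.05,0,0,0]
    - [0,0,0.05,0,0,0]
    - [0,0,0.05,0,0,0]
    - [0,0,0,0,0,0]
    - [0,0,0,0,0,0]

```text
time_s: 6.42
tcp_pos: [0.4289, -0.3636, 0.0621]
eef_rot: [-179.8, -0.1, -89.9]
contact_force: [0.4, -0.5, 0.4]
gripper_width: 0.0877
gripper_force: 0.0
```

Emit:
carry_out:
  targets:
    - [0,0,0.004,0,0,0]
    - [0,0,0,0,0,0]
    - [0,0,0,0,0,0]
    - [0,0,0,0,0,0]
    - [0,0,0,0,0,0]
  hand: 0
  squeeze: 45

```text
time_s: 7.05
tcp_pos: [0.4269, -0.3631, 0.0576]
eef_rot: [180.0, 0.0, -90.0]
contact_force: [-0.4, 0.4, 1.3]
gripper_width: 0.0474
gripper_force: 45.0
```

Emit:
carry_out:
  targets:
    - [0,0,0,0,0,0]
    - [0,0,0,0,0,0]
    - [0,0,0,0,0,0]
    - [0,0,-0.01,0,0,0]
    - [0,0,-0.02,0,0,0]

```text
time_s: 7.68
tcp_pos: [0.427, -0.3629, 0.0724]
eef_rot: [180.0, 0.0, -90.0]
contact_force: [0.3, -0.4, -2.6]
gripper_width: 0.0476
gripper_force: 45.0
```

Emit:
carry_out:
  targets:
    - [0,0,-0.08,0,0,0]
    - [0,0,-0.12,0,0,0]
    - [0,0,-0.12,0,0,0]
    - [0,0,-0.12,0,0,0]
    - [0,0,-0.12,0,0,0]

```text
time_s: 8.3
tcp_pos: [0.4268, -0.3627, 0.3553]
eef_rot: [-179.9, -0.0, -90.0]
contact_force: [1.9, -0.7, -3.1]
gripper_width: 0.0481
gripper_force: 45.0
```

Emit:
carry_out:
  targets:
    - [0,0,-0.02,0,0,0]
    - [0,0,0,0,0,0]
    - [0,0,0,0,0,0]

```text
time_s: 8.68
tcp_pos: [0.4266, -0.3625, 0.3605]
eef_rot: [179.8, 0.1, -90.0]
contact_force: [0.2, -0.7, -3.4]
gripper_width: 0.0473
gripper_force: 45.0
```

Run:
```python
from h import *
snap('w4')
s=r.get_state();t=s['tcp_pos'];c=load('w4')
q=Ro.from_euler('z',-15.4,degrees=True)
print(pix(c,t+np.array([0,0,-.0576])+q.apply([[0,-.04,.006],[-.05,-.06,.006],[.05,-.06,.006],[0,.04,.006]])))
cv2.imwrite('pics/w4c.png',cv2.imread('pics/w4.png')[60:300,160:480].repeat(2,0).repeat(2,1))
```

```text
8.675 [ 0.4266 -0.3625  0.3605] [ 1.7985e+02  1.1000e-01 -9.0000e+01] [-20.4   6.5  -1.6  -0.  -82.   20.4]
[[341.87977685 185.93393097]
 [455.51807965 173.37631187]
 [248.31507544 114.72929511]
 [298.85783014 335.10529004]]
```

View pics/w4c.png

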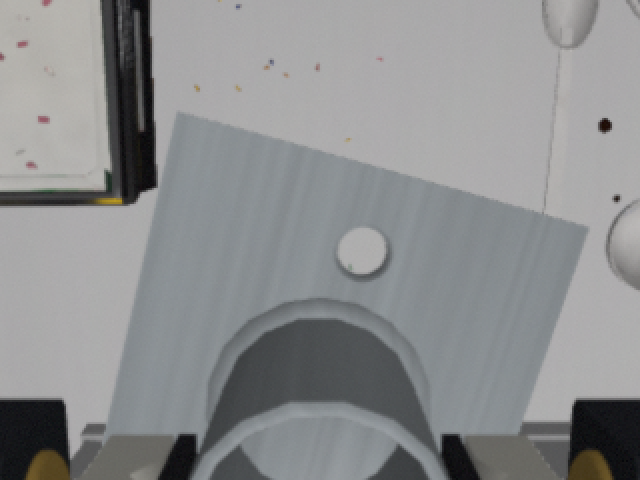

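The plate hangs level and centred: the hole is seen at (340.5,185) against a predicted (341.9,185.9), and the corners agree within 1.5 px. I'll refine the pins numerically before placing.

Run:
```python
from h import *
g=cv2.cvtColor(cv2.imread('pics/w2.png'),cv2.COLOR_BGR2GRAY)
np.set_printoptions(linewidth=200)
print(g[147:168,293:314]);print(g[222:245,284:305])
```

```text
[[156 156 159 157 157 158 157 155 158 160 160 159 157 157 157 158 159 156 156 159 161]
 [156 156 157 157 158 156 156 155 156 156 159 158 157 157 156 159 160 155 158 161 163]
 [159 156 157 156 158 158 157 157 158 158 159 158 158 157 156 158 160 158 158 160 162]
 [156 158 157 157 159 158 157 154 151 152 149 152 152 153 156 157 158 158 159 161 162]
 [155 155 156 156 158 155 148 132  98  80  78  88 112 137 149 155 157 158 157 160 162]
 [157 157 158 158 154 137  99  75  64  58  60  63  67  84 111 142 156 158 158 161 163]
 [156 156 154 153 138  98  67  60  60  60  63  63  60  62  72 119 151 157 158 162 162]
 [156 156 156 145 110  70  60  62  66  72  72  72  66  62  63  91 131 153 160 162 162]
 [157 156 155 131  83  60  61  66  72  80  84  78  73  67  62  68 101 141 158 161 162]
 [157 155 155 129  79  62  64  75  89 104 107  98  80  73  64  64  89 134 159 162 164]
 [156 158 153 127  71  61  65  87 110 119 115 110  94  80  68  65  90 134 158 162 161]
 [155 155 153 125  71  59  69  94 115 121 120 118 102  82  70  63  80 129 158 161 163]
 [158 155 154 131  81  64  71  98 115 116 119 117 106  8
[... 2029 characters left out ...]
59]
 [151 151 154 156 152 133 105  99 105 110 109 103  88  81 105 136 153 156 157 160 157]
 [151 153 154 157 156 150 139 119 113 108 101  99  99 111 137 154 156 156 159 159 157]
 [153 152 155 157 156 153 152 152 145 131 124 129 141 151 155 158 157 155 159 160 158]
 [153 152 154 157 155 153 154 155 155 154 151 153 153 156 156 157 156 157 158 159 159]
 [151 154 156 156 157 153 154 155 156 157 156 158 157 155 157 157 156 157 158 160 158]
 [152 153 156 156 153 154 154 156 157 154 155 157 155 157 159 157 157 157 159 158 159]
 [155 156 154 153 153 153 155 155 157 155 155 155 156 155 158 158 156 157 159 158 157]
 [156 156 151 149 152 150 154 156 157 154 153 153 154 154 156 157 156 158 157 158 157]]
```

Emit:
carry_out:
  targets:
    - [-0.118,-0.0195,0,0,0,0]
    - [-0.118,-0.0195,0,0,0,0]
    - [-0.118,-0.0195,0,0,0,0]
    - [-0.118,-0.0195,0,0,0,0]
    - [-0.118,-0.0195,0,0,0,0]

```text
time_s: 9.35
tcp_pos: [0.4755, -0.0663, 0.3614]
eef_rot: [179.9, -0.0, -90.0]
contact_force: [1.6, 0.1, -2.1]
gripper_width: 0.0475
gripper_force: 45.0
```

Emit:
carry_out:
  targets:
    - [-0.118,-0.0195,0,0,0,0]
    - [-0.118,-0.0195,0,0,0,0]
    - [-0.118,-0.0195,0,0,0,0]
    - [-0.118,-0.0195,0,0,0,0]
    - [-0.118,-0.0195,0,0,0,0]

```text
time_s: 9.98
tcp_pos: [0.5244, 0.2288, 0.3611]
eef_rot: [179.9, -0.1, -90.0]
contact_force: [2.0, -0.9, -3.5]
gripper_width: 0.0479
gripper_force: 45.0
```

Emit:
carry_out:
  targets:
    - [-0.112,-0.0195,0,0,0,0]
    - [-0.112,-0.0195,0,0,0,0]
    - [-0.1,-0.0165,0,0,0,-0.1367]
    - [0,0,0,0,0,0]
    - [0,0,0,0,0,0]

```text
time_s: 10.6
tcp_pos: [0.5522, 0.3889, 0.3605]
eef_rot: [179.9, -0.1, -81.8]
contact_force: [-0.3, -0.3, -3.4]
gripper_width: 0.0476
gripper_force: 45.0
```

Run:
```python
from h import *
c=load('w2')
for z,ps in [(.07,[(302.4,158.7),(293.3,235.5)]),(.064,[(302.8,157.4),(293.7,232.8)])]:
    q=[atz(c,p,z) for p in ps];d=q[1]-q[0];print(z,q,(q[0]+q[1])/2,np.linalg.norm(d),np.degrees(np.arctan2(d[1],d[0])))
s=r.get_state();print(s['tcp_pos'],s['eef_rot'],s['time_s'])
```

```text
0.07 [array([0.54790052, 0.35742658, 0.07      ]), array([0.55803596, 0.43663682, 0.07      ])] [0.55296824 0.3970317  0.07      ] 0.07985604996297739 82.70827564081458
0.064 [array([0.54770629, 0.35650663, 0.064     ]), array([0.55793511, 0.43517717, 0.064     ])] [0.5528207 0.3958419 0.064    ] 0.07933272895281346 82.5919021220591
[0.55217088 0.38885437 0.36051451] [ 1.79853775e+02 -1.35239388e-01 -8.18040463e+01] 10.6
```

Emit:
carry_out:
  targets:
    - [-0.0158,-0.0034,0.05,0,0,0]
    - [0,0,0.11,0,0,0]
    - [0,0,0.11,0,0,0]
    - [0,0,0.11,0,0,0]
    - [0,0,0.04,0,0,0]

```text
time_s: 11.22
tcp_pos: [0.5514, 0.3939, 0.1486]
eef_rot: [179.7, -0.2, -81.9]
contact_force: [0.5, -0.3, -2.2]
gripper_width: 0.0477
gripper_force: 45.0
```

Emit:
carry_out:
  targets:
    - [0,0,0.02,0,0,0]
    - [0,0,0,0,0,0]
    - [0,0,0,0,0,0]
    - [0,0,0,0,0,0]

```text
time_s: 11.72
tcp_pos: [0.5535, 0.3974, 0.144]
eef_rot: [-179.9, 0.1, -81.8]
contact_force: [-1.1, 0.0, -4.1]
gripper_width: 0.0475
gripper_force: 45.0
```

Run:
```python
from h import *
for i in range(3):
    s=r.get_state();r.capture('side');print(s['tcp_pos'],s['eef_rot'],s['contact_force'],s['time_s'])
```

```text
[0.55346746 0.39736191 0.14395514] [-1.79904671e+02  8.02892441e-02 -8.17997486e+01] [-1.07520287  0.04078914 -4.07602387] 11.725
[0.55334802 0.39728895 0.14373465] [-1.79922321e+02  6.76984927e-02 -8.17977122e+01] [-0.71704968  0.2154311  -3.42604164] 11.775
[0.55322684 0.39722253 0.14345251] [-1.79942543e+02  4.96270343e-02 -8.17927426e+01] [ 0.37352829  0.46942326 -2.45294982] 11.825
```

Emit:
carry_out:
  targets:
    - [0,0,0.009,0,0,0]
    - [0,0,0.009,0,0,0]
    - [0,0,0.009,0,0,0]
    - [0,0,0.009,0,0,0]
    - [0,0,0,0,0,0]

```text
time_s: 12.5
tcp_pos: [0.5528, 0.3967, 0.1239]
eef_rot: [180.0, -0.0, -81.8]
contact_force: [-0.8, 0.0, -3.1]
gripper_width: 0.048
gripper_force: 45.0
```

Emit:
carry_out:
  targets:
    - [0,0,0.006,0,0,0]
    - [0,0,0.006,0,0,0]
    - [0,0,0.004,0,0,0]
    - [0,0,0,0,0,0]

```text
time_s: 13.0
tcp_pos: [0.553, 0.3969, 0.1164]
eef_rot: [180.0, -0.0, -81.8]
contact_force: [-0.3, -0.0, -2.5]
gripper_width: 0.0478
gripper_force: 45.0
```

Emit:
carry_out:
  targets:
    - [0,0,0.002,0,0,0]
    - [0,0,0.002,0,0,0]
    - [0,0,0,0,0,0]

```text
time_s: 13.38
tcp_pos: [0.5533, 0.3968, 0.1155]
eef_rot: [-180.0, 0.0, -81.8]
contact_force: [-0.7, -3.3, 4.8]
gripper_width: 0.0476
gripper_force: 45.0
```

Emit:
carry_out:
  targets:
    - [0,0,0,0,0,0]
    - [0,0,0,0,0,0]
    - [0,0,0,0,0,0]
    - [0,0,0,0,0,0]
    - [0,0,0,0,0,0]
  hand: 1

```text
time_s: 14.0
tcp_pos: [0.553, 0.397, 0.1145]
eef_rot: [180.0, -0.0, -81.8]
contact_force: [0.4, 0.2, 0.6]
gripper_width: 0.0869
gripper_force: 0.0
```

Emit:
carry_out:
  targets:
    - [0,0,-0.04,0,0,0]
    - [0,0,-0.08,0,0,0]
    - [0,0,-0.11,0,0,0]
    - [0,0,-0.11,0,0,0]
    - [0,0,-0.11,0,0,0]

```text
time_s: 14.62
tcp_pos: [0.5528, 0.3967, 0.3415]
eef_rot: [-180.0, 0.0, -81.8]
contact_force: [1.7, 0.1, -0.6]
gripper_width: 0.0874
gripper_force: 0.0
```

Emit:
carry_out:
  targets:
    - [0,0,-0.03,0,0,0]
    - [0,0,0,0,0,0]
    - [0,0,0,0,0,0]

```text
time_s: 15.0
tcp_pos: [0.5525, 0.3966, 0.3524]
eef_rot: [179.8, -0.1, -81.8]
contact_force: [-0.1, 0.7, -0.7]
gripper_width: 0.088
gripper_force: 0.0
```

Run:
```python
from h import *
snap('w5');c=load('w5')
q=Ro.from_euler('z',-7.3,degrees=True);S=np.array([.553,.397,.058])
P=pix(c,S+q.apply([[0,-.04,.006],[-.05,-.06,.006],[.05,-.06,.006],[.05,.06,.006],[-.05,.06,.006],[0,0,.076],[0,.04,.006]]));print(P)
im=cv2.imread('pics/w5.png')
x0,y0=[int(max(v,0)) for v in P.mean(0)-[150,110]]
print(x0,y0);cv2.imwrite('pics/w5c.png',cv2.resize(im[y0:y0+220,x0:x0+260],None,fx=2.5,fy=2.5,interpolation=cv2.INTER_CUBIC))
```

```text
15.0 [0.5525 0.3966 0.3524] [ 1.7985e+02 -9.0000e-02 -8.1800e+01] [ 52.   18.7  12.9  -0.  -84.4 -43.8]
[[328.62080894 156.89250695]
 [381.64716924 151.01594388]
 [285.68984045 123.76303817]
 [257.40646784 236.6236867 ]
 [348.13799652 260.68246364]
 [318.16750931 206.50848211]
 [307.98233704 231.11196548]]
168 85
```

View pics/w5c.png

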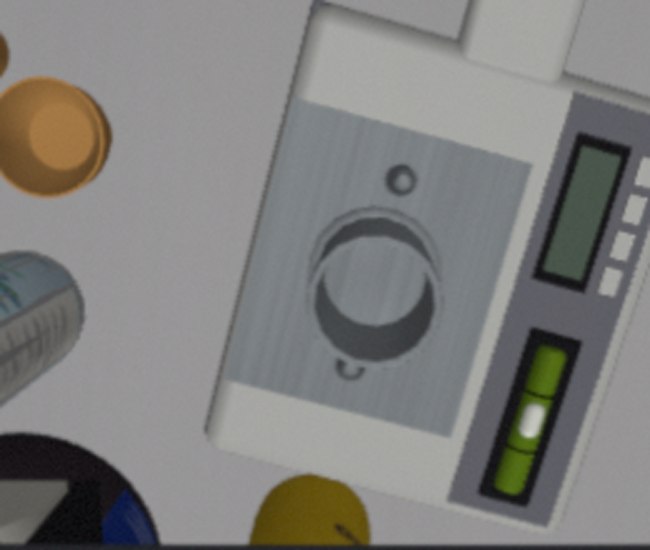

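The plate lies over both pins: its corners are within 1 to 3 px of prediction, the pins show in the holes at (400,180) and (350,368), and the bubble is still near the middle. All ten pictures are used, so from here I'll measure numerically.

Run:
```python
from h import *
s=cam('side');sc=cam('scene');c=load('w2')
for p in [(310,190),(208,260),(420,285)]: print('warmer',atz(s,p,.24)[:2].round(3))
for p in [(406,235),(249,265)]: print('warmer sc',atz(sc,p,.24)[:2].round(3))
print('cinn',atz(s,(347,183.5),.105)[:2],'nut',atz(s,(367,198),.096)[:2])
print('knob',atz(c,(350,43.2),.088),tri([c,s],[(350,43.2),(274,183.5)]))
c5=load('w5');print('knob in w5',pix(c5,[.504,.254,.088]))
# green in side/scene now
for n in ['side','scene','wrist']:
    im=r.capture(n);hsv=cv2.cvtColor(im,cv2.COLOR_RGB2HSV);m=cv2.inRange(hsv,(32,120,60),(50,255,255))
    P=[pix(cam(n),[.47,.44,.057])[0]];x,y=[int(v) for v in P[0]];w=m[max(y-25,0):y+26,max(x-25,0):x+26];Y,X=np.nonzero(w);print(n,P,len(X),X.mean()+x-25 if len(X) else 0,Y.mean()+y-25 if len(X) else 0)
```

```text
warmer [0.513 0.078]
warmer [0.234 0.049]
warmer [ 0.562 -0.25 ]
warmer sc [ 0.573 -0.249]
warmer sc [0.236 0.052]
cinn [0.66109813 0.12553197] nut [0.6802532  0.06150104]
knob [0.50326057 0.25213372 0.088     ] (array([0.50474782, 0.25138885, 0.08765388]), [np.float64(1.6570240076303404), np.float64(1.657024007630258)])
knob in w5 [[393.58374658  52.17821065]]
side [array([230.93691738, 153.99789948])] 50 231.62 152.34
scene [array([214.05778636, 208.04714445])] 0 0 0
wrist [array([389.01286297, 243.61416791])] 361 382.87257617728534 243.74515235457062
```

Emit:
carry_out:
  targets:
    - [0.0907,0.0461,0,0,0,0]
    - [0.0907,0.0461,0,0,0,0]
    - [0.0907,0.0461,0,0,0,0]
    - [0,0,0,0,0,0]
    - [0,0,0,0,0,0]

```text
time_s: 15.82
tcp_pos: [0.5041, 0.2524, 0.3546]
eef_rot: [-180.0, 0.0, -81.8]
contact_force: [-0.2, -0.1, -0.4]
gripper_width: 0.0874
gripper_force: 0.0
```

Run:
```python
from h import *
im=snap('w6');c=load('w6')
p=pix(c,[.5035,.252,.088])[0];print(p)
x,y=[int(v) for v in p]
g=cv2.cvtColor(im,cv2.COLOR_RGB2GRAY)
w=g[y-45:y+46,x-45:x+46]
_,l,st,ce=cv2.connectedComponentsWithStats((w<70).astype(np.uint8))
for a,b in zip(st[1:],ce[1:]):
    if a[4]>40: print(a,b+[x-45,y-45])
print(w[::3,::3])
```

```text
15.825 [0.5041 0.2524 0.3546] [-1.7998e+02  2.0000e-02 -8.1820e+01] [ 46.5   6.9  -2.   -0.  -81.1 -38.3]
[320.11440806 196.93467358]
[ 26  23  39  42 919] [320.00217628 193.76931447]
[[136 137 137 136 137 136 136 137 135 136 135 136 136 136 137 137 136 136
  136 136 135 137 137 136 136 135 138 139 137 136 138]
 [137 136 137 136 138 136 138 136 135 136 136 135 137 134 137 135 135 136
  136 136 136 136 138 136 137 135 137 138 135 138 138]
 [137 137 137 137 136 136 135 137 135 137 136 136 136 136 135 136 137 138
  137 137 137 136 138 138 138 136 140 137 136 137 137]
 [135 137 138 137 136 137 136 137 135 137 135 136 135 137 137 136 137 138
  138 136 135 137 138 136 136 135 138 138 136 137 137]
 [137 138 137 136 136 136 138 136 136 136 137 136 136 137 137 136 136 137
  137 137 136 135 137 137 136 136 137 137 136 137 137]
 [137 136 136 137 135 135 136 136 137 136 136 136 136 136 136 136 135 135
  137 137 136 136 138 137 136 137 138 138 136 137 137]
 [137 138 137 139 137 137 136 137 135 136 136 135 122  77  72  75  77  77
  131 136 137 137 137 138 137 137 138 138 139 136 138]
 [137 137 138
[... 2383 characters left out ...]
  140 134 138 139 138 137 138 139 138 137 137 137 138]
 [119 116 108 105  99 118 147 149 149 151 151 152 153 151 153 153 153 149
  133 137 138 138 139 137 137 138 136 136 138 138 138]
 [139 133 128 123 118 125 150 150 151 150 151 151 153 152 153 152 153 146
  113 127 136 137 137 138 138 137 137 139 137 138 138]
 [151 149 147 142 136 137 149 151 149 149 152 151 151 152 152 154 153 142
   93  81  73  79 115 134 139 136 137 140 137 137 138]
 [151 149 151 148 150 149 145 141 142 146 150 152 150 152 154 153 152 135
   91  87  86  83  84  77  72  94 123 137 137 138 137]
 [151 151 152 151 150 151 150 151 151 148 145 143 144 149 152 153 148 121
  106 101  96  93  88  86  85  84  83  75  70 104 126]]
```

Emit:
carry_out:
  targets:
    - [0,0.001,0.08,0,0,0]
    - [0,0,0.12,0,0,0]
    - [0,0,0.12,0,0,0]
    - [0,0,0.12,0,0,0]
    - [0,0,0.03,0,0,0]
  hand: 1

```text
time_s: 16.5
tcp_pos: [0.5017, 0.2514, 0.1153]
eef_rot: [179.6, -0.3, -81.8]
contact_force: [-0.1, 0.1, 1.0]
gripper_width: 0.0874
gripper_force: 0.0
```

Emit:
carry_out:
  targets:
    - [0,0,0.04,0,0,0]
    - [0,0,0.04,0,0,0]
    - [0,0,0.027,0,0,0]
    - [0,0,0,0,0,0]
    - [0,0,0,0,0,0]

```text
time_s: 17.12
tcp_pos: [0.5042, 0.253, 0.0671]
eef_rot: [-179.9, 0.0, -81.8]
contact_force: [0.0, 0.3, 0.1]
gripper_width: 0.0874
gripper_force: 0.0
```

```bash
cat >> h.py <<'E'
def level():
    for n in ['side','scene']:
        c=cam(n);im=r.capture(n);hsv=cv2.cvtColor(im,cv2.COLOR_RGB2HSV)
        x,y=pix(c,[.467,.440,.057])[0].astype(int)
        m=cv2.inRange(hsv,(30,90,40),(55,255,255))[y-22:y+23,x-22:x+23];print(n,(x,y),'green',(m>0).sum())
        np.save(f'pics/lv_{n}.npy',im[y-22:y+23,x-22:x+23])
E
python3 - <<'E'
from h import *
s=r.get_state();print(s['tcp_pos'],s['contact_force'],s['joints'].round(1),s['time_s'])
level()
E
```

```text
[0.5041574  0.25296965 0.06705998] [0.02239994 0.29794671 0.09332418] [ 46.5  19.7 -25.4   0.  -44.8 -38.3] 17.125
side (np.int64(230), np.int64(154)) green 66
scene (np.int64(213), np.int64(208)) green 30
```

```bash
cat >> h.py <<'E'
def prof(im,c,s):
    w=load('w2');a=atz(w,(370.8,235.5),.057);b=atz(w,(367,258.5),.057);mid=(a+b)/2;u=(b-a)/np.linalg.norm(b-a);v=np.array([u[1],-u[0],0])
    out=[]
    for t in (-.002,0,.002):
        p=pix(c,mid+np.outer(s,u)+t*v).astype(np.float32)
        out.append(cv2.remap(im,p[:,0],p[:,1],cv2.INTER_LINEAR)[:,0])
    return np.mean(out,0),mid,np.linalg.norm(b-a)
def show(tag=''):
    s=np.arange(-36,37,3)/1e3
    for n in ['side','scene']:
        im=r.capture(n);p,mid,L=prof(im,cam(n),s)
        k=p[:,2];k=np.clip(k-np.percentile(k[4:-4],40)-15,0,None);k[:3]=0;k[-3:]=0
        print(tag,n,'blue',p[:,2].astype(int),'green-blue',(p[:,1]-p[:,2]).astype(int),'c',(1e3*(s*k).sum()/max(k.sum(),1)).round(1))
E
python3 - <<'E'
from h import *
im=cv2.imread('pics/w2.png')[:,:,::-1].copy();s=np.arange(-36,37,3)/1e3
p,mid,L=prof(im,load('w2'),s);print(mid,L,p[:,2].astype(int))
for n in ['side','scene']:
    im=cv2.imread(f'pics/{n}0.png')[:,:,::-1].copy();p,_,_=prof(im,cam(n),s);print(n,p[:,2].astype(int),(p[:,1]-p[:,2]).astype(int))
show('now')
E
```

```text
[0.47705384 0.45270943 0.057     ] 0.0260833084792937 [ 21  18  17  18  18  18  18  19  16 127 165 165 165 169  70  18  12  15
  18  19  19  19  19  23  31]
side [ 34  31  29  31  33  32  41  65 104 135 155 159 145 117  81  52  39  34
  32  31  35  47  70  98 125] [55 68 75 75 73 72 61 47 30 20 14 15 19 30 43 53 63 74 79 80 73 52 26  5
 -1]
scene [ 75  77  76  75  75  74  86 112 144 166 163 165 137  93  74  72  72  75
  74  77  85 103 131 160 179] [41 42 39 39 35 27 24 24 19 10 10 12 21 36 41 37 41 44 43 42 31 17  8  3
  2]
now side blue [ 29  27  23  24  26  24  36  61 100 134 153 159 147 122  88  54  34  27
  26  25  30  42  67  94 121] green-blue [57 70 77 78 79 77 63 47 29 18 12 13 17 24 36 53 68 78 82 83 75 53 25  5
  0] c -3.5
now scene blue [ 73  74  73  73  72  70  79 102 134 158 159 160 133  91  73  71  72  74
  72  77  84 101 128 156 173] green-blue [39 41 38 38 34 26 25 25 19 11 10 13 20 34 38 35 38 42 42 39 29 16  7  2
  2] c -5.2
```

Emit:
carry_out:
  targets:
    - [0,0,0,0,0,0]
    - [0,0,0,0,0,0]
    - [0,0,0,0,0,0]
    - [0,0,0,0,0,0]
    - [0,0,0,0,0,0]
  hand: 0
  squeeze: 45

```text
time_s: 17.95
tcp_pos: [0.5035, 0.2523, 0.066]
eef_rot: [180.0, -0.0, -81.8]
contact_force: [-0.4, -0.3, -0.3]
gripper_width: 0.0437
gripper_force: 0.0
```

Emit:
carry_out:
  targets:
    - [0,0,0,0,0,0]
    - [0,0,0,0,0,0]
    - [0,0,0.001,0,0,0]
    - [0,0,0.001,0,0,0]
    - [0,0,0,0,0,0]

```text
time_s: 18.58
tcp_pos: [0.5036, 0.2522, 0.0653]
eef_rot: [-180.0, -0.0, -81.8]
contact_force: [-1.5, -2.0, 5.2]
gripper_width: 0.0367
gripper_force: 45.0
```

Emit:
carry_out:
  targets:
    - [0,0,0.002,0,0,0]
    - [0,0,0.002,0,0,0]
    - [0,0,0,0,0,0]
    - [0,0,0,0,0,0]
    - [0,0,0,0,0,0]

```text
time_s: 19.2
tcp_pos: [0.5036, 0.2518, 0.0636]
eef_rot: [-180.0, -0.0, -81.8]
contact_force: [-2.4, -3.7, 8.0]
gripper_width: 0.0373
gripper_force: 45.0
```

Run:
```python
from h import *
s=r.get_state();print(s['tcp_pos'],s['contact_force'],s['moment'])
show()
```

```text
[0.50357729 0.25182348 0.06364274] [-2.42762048 -3.7209647   7.9891168 ] [-1.34464077  0.55552904  0.03849142]
 side blue [ 26  25  24  19  22  26  26  27  24  25  32  53  88 125 150 157 146 119
  82  51  35  46  71  99 121] green-blue [63 73 78 82 79 74 67 66 73 78 74 59 37 21 13 13 18 29 46 65 71 52 25  3
  0] c 8.8
 scene blue [ 74  75  74  72  72  69  71  72  74  75  79  98 126 153 167 164 151 120
  81  76  86 108 136 162 177] green-blue [38 39 36 37 34 29 30 35 41 41 37 32 24 16 10  8 13 25 38 38 25  8  0  1
  2] c 8.0
```

Emit:
carry_out:
  targets:
    - [0,0,0.002,0,0,0]
    - [0,0,0.002,0,0,0]
    - [0,0,0,0,0,0]
    - [0,0,0,0,0,0]
    - [0,0,0,0,0,0]

```text
time_s: 19.92
tcp_pos: [0.5038, 0.2515, 0.0624]
eef_rot: [-180.0, -0.1, -81.8]
contact_force: [-3.3, -7.2, 15.8]
gripper_width: 0.0371
gripper_force: 45.0
```

Run:
```python
from h import *
s=r.get_state();print(s['tcp_pos'],s['contact_force'],s['moment'])
show()
```

```text
[0.50375789 0.25151848 0.06239398] [-3.27584075 -7.23475272 15.83926824] [-2.16687376  1.11759867  0.03263687]
 side blue [ 25  23  26  25  24  26  29  26  29  24  25  26  29  46  76 112 139 156
 155 138 107  82  82 101 125] green-blue [64 74 75 78 76 70 64 66 69 77 79 80 76 63 42 24 15 12 13 20 29 30 20  4
  0] c 16.5
 scene blue [ 74  75  73  73  74  71  73  73  72  74  73  76  80  94 123 148 161 158
 137 122 111 119 144 169 182] green-blue [36 37 36 36 36 35 36 33 37 40 39 40 39 32 20 10  9 12 19 24 19  8  2  2
  3] c 14.9
```

Emit:
carry_out:
  targets:
    - [0,0,-0.0003,0,0,-0.1]
    - [0,0,-0.0003,0,0,-0.1]
    - [0,0,-0.0003,0,0,-0.1]
    - [0,0,-0.0003,0,0,-0.1]
    - [0,0,-0.0003,0,0,-0.1]

```text
time_s: 20.65
tcp_pos: [0.5034, 0.2513, 0.0631]
eef_rot: [180.0, -0.0, -51.6]
contact_force: [-3.7, -6.6, 16.9]
gripper_width: 0.0371
gripper_force: 45.0
```

Emit:
carry_out:
  targets:
    - [0,0,-0.0003,0,0,-0.1]
    - [0,0,-0.0003,0,0,-0.1]
    - [0,0,0,0,0,0]
    - [0,0,0,0,0,0]
    - [0,0,0,0,0,0]

```text
time_s: 21.28
tcp_pos: [0.5032, 0.2511, 0.0634]
eef_rot: [179.9, -0.0, -39.8]
contact_force: [-4.9, -6.9, 16.6]
gripper_width: 0.0371
gripper_force: 45.0
```

Run:
```python
from h import *
s=r.get_state();print(s['tcp_pos'],s['contact_force'],s['moment'])
show()
```

```text
[0.50324259 0.25114283 0.06339709] [-4.90998324 -6.90067148 16.6454866 ] [-2.34565293  1.86655656 -0.01854185]
 side blue [ 27  26  25  25  23  24  26  27  27  24  28  43  73 111 142 157 157 145
 112  75  45  49  70  96 122] green-blue [62 71 76 77 78 74 68 67 72 79 78 65 47 29 17 12 13 17 31 49 63 49 25  5
  0] c 10.6
 scene blue [ 75  76  74  72  73  71  72  73  74  75  78  95 122 150 167 163 149 122
  86  78  87 108 136 161 177] green-blue [36 38 36 37 34 29 33 37 41 40 37 32 24 16 10  7 14 24 36 37 25  8  0  1
  3] c 8.3
```

Emit:
carry_out:
  targets:
    - [0,0,-0.0003,0,0,-0.1]
    - [0,0,-0.0003,0,0,-0.1]
    - [0,0,-0.0003,0,0,-0.1]
    - [0,0,-0.0003,0,0,-0.1]
    - [0,0,-0.0003,0,0,-0.1]

```text
time_s: 22.0
tcp_pos: [0.503, 0.2506, 0.0641]
eef_rot: [179.9, 0.0, -9.6]
contact_force: [-5.7, -8.8, 19.1]
gripper_width: 0.0372
gripper_force: 45.0
```

Emit:
carry_out:
  targets:
    - [0,0,-0.0003,0,0,-0.1]
    - [0,0,-0.0003,0,0,-0.1]
    - [0,0,-0.0003,0,0,-0.1]
    - [0,0,0,0,0,0]
    - [0,0,0,0,0,0]

```text
time_s: 22.62
tcp_pos: [0.5029, 0.2503, 0.0645]
eef_rot: [179.9, 0.1, 8.2]
contact_force: [-4.3, -10.5, 19.7]
gripper_width: 0.0368
gripper_force: 45.0
```

Run:
```python
from h import *
s=r.get_state();print(s['tcp_pos'],s['contact_force'],s['moment'])
for i in range(6): r.capture('wrist')
show()
```

```text
[0.50285752 0.25028107 0.06454966] [ -4.2690423  -10.53827883  19.70722429] [-3.53840594  2.04142708  0.06190779]
 side blue [ 30  26  23  24  24  25  28  29  31  53  88 125 148 157 149 122  88  52
  32  27  31  43  67  95 122] green-blue [60 71 79 80 80 74 66 65 66 55 37 20 14 12 13 22 38 62 78 82 74 52 25  4
 -1] c 3.0
 scene blue [ 72  74  72  72  72  69  70  72  82 107 138 168 174 172 153 106  75  74
  72  76  87 107 136 162 178] green-blue [39 40 37 37 33 25 25 34 38 28 17 10  7  7 10 21 37 42 42 39 27 12  4  2
  3] c 1.4
```

Emit:
carry_out:
  targets:
    - [0,0.001,-0.0003,0,0,-0.1]
    - [0,0.001,-0.0003,0,0,-0.1]
    - [0,0,-0.0003,0,0,-0.1]
    - [0,0,-0.0003,0,0,-0.1]
    - [0,0,-0.0003,0,0,-0.1]

```text
time_s: 23.65
tcp_pos: [0.5032, 0.2497, 0.0654]
eef_rot: [179.9, 0.1, 38.4]
contact_force: [-5.0, -8.4, 18.6]
gripper_width: 0.0371
gripper_force: 45.0
```

Emit:
carry_out:
  targets:
    - [0,0,0,0,0,0]
    - [0,0,0,0,0,0]
    - [0,0,0,0,0,0]
    - [0,0,0,0,0,0]
    - [0,0,0,0,0,0]

```text
time_s: 24.28
tcp_pos: [0.5032, 0.2497, 0.0653]
eef_rot: [179.9, 0.1, 38.2]
contact_force: [-5.2, -8.6, 17.9]
gripper_width: 0.0369
gripper_force: 45.0
```

Run:
```python
from h import *
for i in range(6): r.capture('wrist')
show()
s=r.get_state();print(s['tcp_pos'],s['contact_force'],s['moment'],s['time_s'],s['gripper_force'],s['joints'].round(1))
# plate check in side image unchanged vs just before grip is numeric only
```

```text
side blue [ 33  29  21  23  24  23  28  43  74 110 139 156 156 137 106  69  41  27
  25  26  32  44  66  96 122] green-blue [52 66 79 79 80 77 68 56 39 24 15 12 13 20 31 45 63 78 83 82 75 52 25  5
  0] c -1.7
 scene blue [ 72  74  72  72  72  70  76  92 121 150 157 163 144 111  86  72  71  74
  72  75  83 100 127 155 173] green-blue [40 41 38 38 33 25 22 24 20 12 11 13 20 31 35 35 39 42 41 39 27 12  3  1
  2] c -3.9
[0.50327417 0.24967374 0.06537537] [-5.59104445 -9.07294273 18.16280163] [-3.13272369  1.92298393  0.00852432] 24.675 45.00424376805313 [ 46.4  19.7 -25.7   0.1 -44.8  81.8]
```

Emit:
carry_out:
  targets:
    - [0,0,0,0,0,0]
    - [0,0,0,0,0,0]
    - [0,0,0,0,0,0]
    - [0,0,0,0,0,0]
    - [0,0,0,0,0,0]

```text
time_s: 25.3
tcp_pos: [0.5033, 0.2497, 0.0654]
eef_rot: [179.9, 0.1, 38.2]
contact_force: [-5.0, -9.4, 18.5]
gripper_width: 0.0371
gripper_force: 45.0
```

Run:
```python
from h import *
show()
s=r.get_state();print(s['contact_force'],s['gripper_force'],s['time_s'])
print(r.close_job())
```

```text
side blue [ 31  25  24  23  25  22  27  42  74 110 139 156 155 139 106  69  42  28
  26  27  30  43  66  94 121] green-blue [54 69 77 80 78 77 68 57 40 25 16 14 15 20 30 43 61 76 82 81 75 53 26  5
  0] c -1.7
 scene blue [ 72  73  72  72  72  69  74  92 121 149 156 163 143 110  86  72  72  74
  72  76  83 100 127 156 173] green-blue [40 41 38 38 33 25 23 23 20 13 11 13 20 32 36 35 38 42 42 40 27 12  3  1
  2] c -3.8
[-4.82052292 -8.99676089 17.96441806] 45.00437383598182 25.4
the job is handed in; nothing more can be done
None
```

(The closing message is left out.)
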